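# Take the empty detergent cartridge out of the locked dosing unit for refilling

## Robot

A 7-joint arm with a two-finger parallel gripper is mounted at the origin on a cart in front of the work surface, level with it; the furniture and walls round the work are solid. World frame = base frame: x ahead of the robot, y to its left, z up, the work surface at z = 0. Lengths are in m, angles in rad, forces in N, time in s.
With the tool pointing down it reaches from about 0.425 to 0.925 m from the base axis. Payload 6.8 kg.
Tool frame: the origin (TCP) lies on the centre line of the jaws, within the pads' length; the fingertips stand 25 mm ahead of it and the grasp point (between the pads) lies 6 mm ahead of it; z points along the fingers, y is the line along which they close (so a half turn about z gives the same grasp; the last joint's range is limited). The gripper opens to 85 mm and grips with 20 to 120 N. Pads are 22 mm wide; open, the fingers measure 114 mm over their backs; the gripper's body (76 mm by 85 mm) begins 54 mm behind the grasp point. The pads swing forward as they close: fully open they stand 13 mm farther back than shut.
Start: joints at [1.232, 0.477, 0.022, 1.555, -0.011, 1.109, -0.083], TCP at [0.154, -0.657, 0.256] pointing down, gripper open.
Joint ranges: [-2.96, 2.96], [-0.34, 2.1], [-1.41, 1.46], [0.24, 2.44], [-1.37, 4.51], [0.17, 1.92], [-2.96, 2.96]. Speed limits (rad/s): [2.39, 2.39, 3.14, 3.14, 3.14, 3.14, 3.14].

## Interface

Orientations are given as a rotation vector (axis times angle).
In Python, from bench import telemetry, grab_frame, job gives the robot as it stands.
- The arm moves only by the tool apply_moves, never from a script. Its argument "rows" is a list of rows, each a list of 2 entries, a list of its own where there are three numbers: the shift along the tool's x, y, z each as a share of 250 mm, from -1 to 1, then the turn, a rotation vector about the tool's x, y, z each as a share of pi rad, from -1 to 1. A call has 1 to 10 rows; each row is the pose to reach, as a shift and turn from the pose commanded when the call began, along the tool's axes at that moment, turning the shorter way round; what a row does not reach only later rows make up. A row lasts 1/8 s, in which the tool goes at most 62.5 mm and 10.7 degrees, less where a joint would pass 70% of its speed; a pose out of reach is approached as far as the arm can. A call with a number of a shift or a turn outside -1 to 1 is refused whole. A call with a gripper value outside its range is refused whole. "jaw" is the gripper's target within -1 to 1 (fully open at 1, half-way at 0, shut at -1), set as the call begins (left out, the last holds). The fingers move at their own pace and stop on an object; "newtons" is the grip in N (left out, the last holds). Time passes only in rows, so rows that repeat a pose let the fingers close. It gives the time, the measured TCP pose, the force, the opening and the grip force at its end, in the units of the state.
- telemetry.get_obs(): the state, without advancing time (a new reading comes with each control period).
- grab_frame(name): name is "side" or "top"; returns a dict with "frame" (480x640x3 uint8, red, green, blue), "vertical_fov" (degrees; the focal length in pixels is half the picture's height over the tangent of half this angle, whatever the lens; pixels are square), "cx", "cy" (the principal point, pixels), "origin" and "attitude" of the camera in the world. Camera axes: x right, y up, looking along -z (the intrinsics and any distortion apply to the point x, -y, -z); pixel columns grow to the right and rows downward; lengths in m; the calibration is good to about 2 mm. A picture is of the moment at which its call begins. There is no depth.
- job.hand_in(): hands the job in; it is judged then, once.
The state is a dict: "clock": time; "joints": joint angles; "qvel": joint speeds; "tau": joint torques, N m; "tcp_pos": TCP position; "orientation": TCP orientation; "contact_force": force on the tool from outside, world axes, zero at the start; "moment": the same for the moment, N m; "grip_width": finger opening in m; "gripper_force": force on a finger pad.
Only numpy, scipy, OpenCV 4.12 (cv2) and the standard library are available. Lean on these libraries where they do the work, as an engineer would, in place of code of your own. Each camera call takes 0.05 s, during which the arm holds its last target. There are 200 camera calls.

## Task

The blue detergent cartridge in the white dosing unit is empty. Free the unit's child lock (push the orange thumb catch down until you feel it bottom, without forcing it, and slide it away from the cartridge as far as it goes), push the cartridge down until its latch lets go so that it springs up, then lift it out and set it down gently, standing upright inside the grey drip tray, and let go. Leave the lint roller, the scoop and the other things lying around where they are.

Things in the scene. Friction and masses are not known exactly. Their poses are not given: they have to be found in the camera images.
- doser: White dosing unit with a flat grey deck, 150 (x) x 240 (y) x 122 mm high, fixed. Origin at the centre of its underside, z up; front (display, keys) at -x. The cartridge bay (55 x 101 mm) opens in the deck, centred at x 0, y -58 mm; the orange lock stands in a recess on its +y side. Deck clear on both x sides of bay and lock.
- lock_catch: Orange thumb catch carried by the lock bar: a flat pad 40 (x) x 56 (y) mm whose +y end, the last 10 mm, rises into a thumb stop 12 mm high to push against. Origin: centre of the whole pad, level with its flat face, 17 mm above the deck when up; axes as the dosing unit's. A spring holds it up (4 N at first, 9 N at the bottom); it rises again when let go. Made to be pressed and pushed, not pinched.
- lock_pad (a point): Point of the pad's face to press on, 23 mm short of the thumb stop's face. While the catch is up a hidden tooth stops the bar. The depth differs from unit to unit and cannot be seen: the tooth comes clear between 2.5 and 13.5 mm down, and a rigid stop follows 2 mm below. So press until the stop is felt (12 to 20 N; over 36 N of finger force breaks it), keep it down and slide.
- lock_bar (a joint): Travel of the steel lock bar, with its catch, along the dosing unit's +y, away from the cartridge: 0 = locked, its tongue in the cartridge's notch and the cartridge blocked from moving down or up; 0.022 m = free, at the end stop. Sliding takes a few N; it stays where it is left. The catch must be held down for the first 14 mm.
- cartridge: Blue cartridge with a white top, 50 (x) x 96 (y) x 92 mm high, 0.15 to 0.31 kg, loose. Origin at the centre of its underside, z up; axes as the dosing unit's at the start, when it stands in the bay with its top 1 mm above the deck, too low to grip. Lifts straight out with 2.5 mm play all round. A notch 10 mm deep runs across its +y end, 6 to 15 mm below the top.
- cart_center (a point): Centre of the cartridge, 46 mm below its top; axes as the cartridge's. Under it is a sprung lifter with a push-to-release latch: lock free, a push of 11 to 15 N on the middle of the top moves it down, the latch lets go after 5 mm, a rigid stop comes at 11 mm. Let go and it rises to 37 mm above the deck; then it can be gripped across its 50 mm width (x).
- tray_in (a point): Centre of the inner floor of the flat grey drip tray, 4 mm above the worktop. The tray is fixed, 150 (x) x 190 (y) mm outside with 5 mm walls, 20 mm high; axes along its sides, z up.
- lint_roller: White lint roller with a dark handle, 43 x 228 x 43 mm, bystander; origin at the centre of its underside, long in its y.
- scoop_1: Blue dosing scoop, 54 x 96 x 38 mm, bystander; origin at the centre of its underside, long in its y.
Not all that is in view belongs to the job. Leave any pink look-alike of the cartridge alone.

How it is judged:
On the way, in this order (a step that is already met when the one before it is completed fails the run):
1. the child lock is free: the lock bar has been slid at least 18 of its 22 mm (value of joint lock_bar above 0.018 m), for 0.2 s.
2. the cartridge has sprung up by at least 28 mm, still in its bay and the lock free (z of cart_center in the frame of doser between 0.105 and 0.15 m and value of joint lock_bar above 0.018 m and x of cart_center in the frame of doser between -0.01 and 0.01 m and y of cart_center in the frame of doser between -0.068 and -0.048 m), for 0.1 s.
At the end, for the whole second after the job is handed in: The cartridge stands upright (within 0.1 rad) on the floor of the drip tray (its centre within 55 mm in x and 75 mm in y of the tray's centre and 46 +- 5 mm above the tray's floor), at rest and released (x of cart_center in the frame of tray_in between -0.055 and 0.055 m and y of cart_center in the frame of tray_in between -0.075 and 0.075 m and z of cart_center in the frame of tray_in between 0.041 and 0.051 m and angle between cartridge's own z axis and vertical below 0.1 rad and linear speed of cartridge below 0.02 m/s and contact force between the fingers and cartridge below 0.1 N); the robot touches nothing.
It fails at once if the thumb catch is pushed with more than 36 N (contact force between the fingers and lock_catch above 36 N).
It fails at once if the cartridge is dropped (it moves faster than 0.5 m/s while the fingers do not touch it) (contact force between the fingers and cartridge below 0.05 N and linear speed of cartridge above 0.5 m/s).
It fails at once if the lint roller or the scoop is moved by more than 30 mm (distance of any of lint_roller, scoop_1 from where it was at the start of the episode above 0.03 m).
It also fails if it takes over 56 s, if anything falls off the work surface, if the arm or the gripper's body presses on something with over 40 N, if the wrist force passes 120 N, or if a joint passes its speed limit or range.

## Working session

There is one attempt and no reset: what is moved stays moved. The work goes in short steps, Python scripts to look and compute and a tool call to move; the robot and the scene stay as the last step left them, time stands still between calls to the robot, and variables do not carry over. Pictures are saved under pics/ and viewed, at most 10 in all, crops included, and the job is handed in when it is done.

Besides the shell and the picture viewer there is one more tool, called as name(argument=value, ...), one argument or row to a line, values as JSON. apply_moves: Moves the arm, as the interface text tells. Its arguments: {"type":"object","properties":{"rows":{"type":"array"},"jaw":{"type":"number"},"newtons":{"type":"number"}},"required":["rows"]}

```bash
ls; mkdir -p pics
python3 - <<'E'
from bench import telemetry, grab_frame
import cv2
o=telemetry.get_obs();print(o)
for n in("side","top"):
    d=grab_frame(n);print(n,{k:v for k,v in d.items() if k!="frame"})
    cv2.imwrite(f"pics/{n}0.png",d["frame"][:,:,::-1])
E
```

```text
pics
{'clock': 0.0, 'joints': array([ 1.23189074,  0.47780937,  0.02233695,  1.55648633, -0.01152338,
        1.10929658, -0.08309229]), 'qvel': array([-0.00152965,  0.00046757, -0.00025172, -0.00081994,  0.00182848,
       -0.00059568, -0.00140187]), 'tau': array([-8.53833808e-05, -5.96443248e+01,  1.60786349e+00, -2.81198305e+01,
        1.24899988e-02,  9.34486248e-03,  2.72736764e-05]), 'tcp_pos': array([ 0.15427983, -0.65655183,  0.25530468]), 'orientation': array([-3.11886265e+00, -3.61565009e-01,  5.21549199e-04]), 'contact_force': array([ 0.64760707, -0.56518626, -0.16136844]), 'moment': array([-0.05082257,  0.0147315 ,  0.03199358]), 'gripper_force': 0.0, 'grip_width': 0.08526278373534793}
side {'vertical_fov': 50.08631692302128, 'cx': 330.76233525452415, 'cy': 231.18067370066404, 'origin': array([-0.23924028,  0.69171437,  1.00120454]), 'attitude': array([ 0.39348287, -1.08117963, -2.18151781])}
top {'vertical_fov': 52.66804127987564, 'cx': 320.544467545705, 'cy': 242.02603500798847, 'origin': array([0.08419095, 0.07662828, 1.14659476]), 'attitude': array([ 0.2692101 , -0.48222193, -2.02344413])}
```

View pics/side0.png

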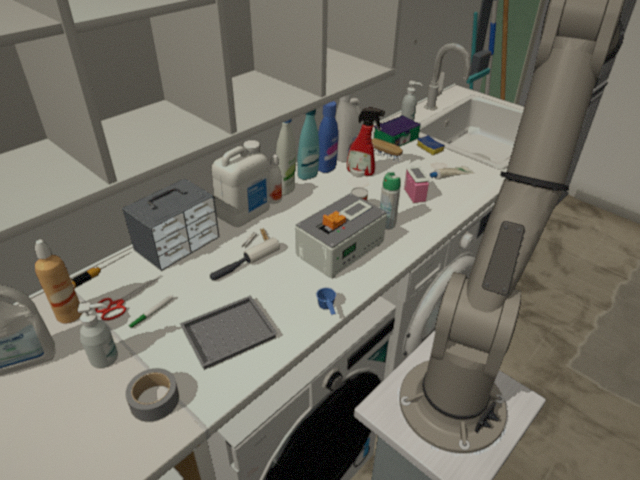

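View pics/top0.png

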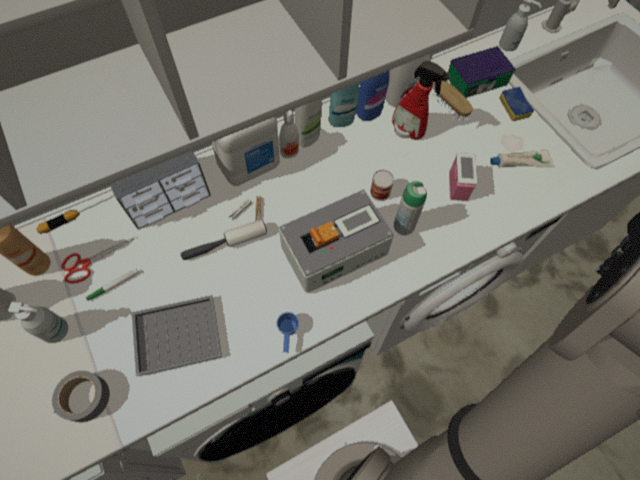

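The side view shows the doser at about (343,230), with the orange catch at (334,219), the tray at (228,330) and the scoop at (326,300). The top view shows the catch at (323,234), the white cartridge top at (357,220), the tray at (180,335), and a pink look-alike at (463,176) that I'll leave alone. Next I'll confirm with a crop and measure by rays.

```bash
cat > h.py <<'E'
import numpy as np, cv2
from scipy.spatial.transform import Rotation as R
from bench import telemetry, grab_frame
def ray(d,u,v):
    f=240/np.tan(np.radians(d["vertical_fov"])/2)
    r=R.from_rotvec(d["attitude"]).as_matrix()@np.array([(u-d["cx"])/f,-(v-d["cy"])/f,-1])
    return np.array(d["origin"]),r/np.linalg.norm(r)
def onz(d,u,v,z):
    o,r=ray(d,u,v); return o+r*(z-o[2])/r[2]
def proj(d,p):
    f=240/np.tan(np.radians(d["vertical_fov"])/2)
    c=R.from_rotvec(d["attitude"]).as_matrix().T@(np.array(p)-d["origin"])
    return d["cx"]-f*c[0]/c[2], d["cy"]+f*c[1]/c[2]
E
python3 - <<'E'
from h import *
ims=[]
for n,z,cen in(("top",.122,(336,238)),("side",.122,(343,232))):
    d=grab_frame(n);f=d["frame"];hsv=cv2.cvtColor(f,cv2.COLOR_RGB2HSV)
    m=cv2.inRange(hsv,(5,150,120),(20,255,255));k,l,s,c=cv2.connectedComponentsWithStats(m)
    for i in range(1,k):
        if s[i,4]>30: print(n,"orange",c[i],s[i],onz(d,*c[i],.139))
    x,y=cen;ims.append(cv2.resize(f[y-55:y+55,x-65:x+65],None,fx=6,fy=5.4 if 0 else 6,interpolation=cv2.INTER_CUBIC))
    # tray dark-grey mask
    g=cv2.inRange(hsv,(0,0,40),(180,60,140))
    g=cv2.morphologyEx(g,cv2.MORPH_CLOSE,np.ones((5,5)))
    cs,_=cv2.findContours(g,cv2.RETR_EXTERNAL,cv2.CHAIN_APPROX_SIMPLE)
    t=(180,335) if n=="top" else (228,330)
    for q in cs:
        if cv2.pointPolygonTest(q,t,False)>0:
            b=cv2.approxPolyDP(q,0.04*cv2.arcLength(q,True),True)[:,0]
            P=[onz(d,*p,.0199) for p in b];print(n,"tray",b.tolist(),np.round(P,3).tolist(),np.mean(P,0))
for i,im in enumerate(ims): cv2.imwrite(f"pics/crop{i}.png",cv2.cvtColor(im,cv2.COLOR_RGB2BGR)[:600])
E
```

```text
top orange [ 69.44444444 213.84126984] [ 64 211  13   8  63] [0.86376224 0.31563561 0.139     ]
top orange [ 42.03703704 226.68518519] [ 37 223  11   9  54] [0.85972373 0.38125107 0.139     ]
top orange [323.27906977 232.8255814 ] [311 222  27  24 344] [ 0.53511905 -0.19057417  0.139     ]
top tray [[229, 355], [219, 296], [50, 310], [133, 238], [0, 288]] [[0.412, 0.124, 0.02], [0.556, 0.087, 0.02], [0.715, 0.458, 0.02], [0.808, 0.22, 0.02], [0.829, 0.551, 0.02]] [0.66406802 0.28802792 0.0199    ]
side orange [332.14563107 219.        ] [323 211  22  18 206] [ 0.53548816 -0.18383605  0.139     ]
side orange [ 92.40540541 270.08108108] [ 88 268  11   6  37] [0.81374899 0.3847503  0.139     ]
side tray [[13, 0], [0, 375], [456, 84], [145, 479], [639, 479], [639, 0]] [[4.008, -0.644, 0.02], [0.777, 0.655, 0.02], [0.97, -1.581, 0.02], [0.333, 0.56, 0.02], [-0.362, -0.095, 0.02], [0.878, -4.127, 0.02]] [ 1.10068897 -0.87203553  0.0199    ]
```

View pics/crop0.png

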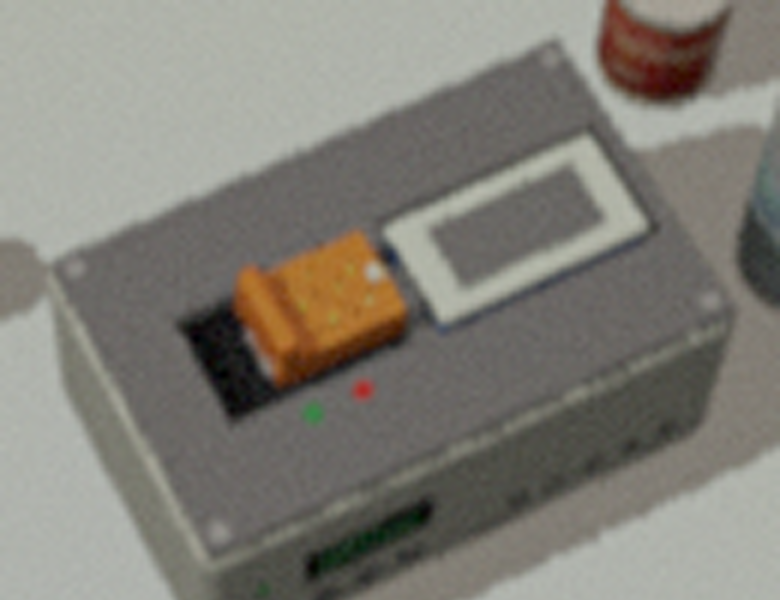

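The crop confirms the catch, with its thumb stop at crop (265,320), and the white-rimmed cartridge top at crop (385–655,130–325). The deck corners are at crop (52,268), (560,42), (732,318) and (210,555).

Run:
```python
from h import *
d=grab_frame("top")
def w(P,z,crop=True): return np.array([onz(d,*( (271+x/6-.4,183+y/6-.4) if crop else (x,y)),z) for x,y in P])
D=w([(52,268),(560,42),(732,318),(210,555)],.122);C=w([(385,230),(588,130),(655,228),(440,325)],.123)
T=w([(133,307),(213,297),(224,356),(136,373)],.02,False)
for n,P in(("deck",D),("cart",C),("tray",T)):
    print(n,P.round(3).tolist(),P.mean(0).round(4),[np.linalg.norm(P[i]-P[(i+1)%4]).round(4) for i in range(4)])
    for a,b in((1,0),(2,3)): 
        v=P[b]-P[a];print("yaw",np.arctan2(-v[0],v[1]))
    for a,b in((3,0),(2,1)):
        v=P[b]-P[a];print("yawx",np.arctan2(v[1],v[0]))
# thumb stop: top edge corners in crop, z=.151 ; pad corners z=.139
print(w([(240,268),(258,268),(300,350),(278,382)],.151).round(3).tolist())
print(w([(365,232),(408,300),(300,335),(265,268)],.139).round(3).tolist())
```

```text
deck [[0.606, -0.109, 0.122], [0.601, -0.343, 0.122], [0.458, -0.337, 0.122], [0.466, -0.107, 0.122]] [ 0.533  -0.2242  0.122 ] [np.float64(0.2335), np.float64(0.1433), np.float64(0.2297), np.float64(0.1391)]
yaw -0.017711654078350736
yaw -0.03550877741788115
yawx -0.014975406768253867
yawx -0.041671771300671595
cart [[0.558, -0.235, 0.123], [0.559, -0.331, 0.123], [0.507, -0.331, 0.123], [0.51, -0.233, 0.123]] [ 0.5334 -0.2824  0.123 ] [np.float64(0.0961), np.float64(0.052), np.float64(0.0981), np.float64(0.0476)]
yaw 0.015686334183453277
yaw -0.029101854058859317
yawx -0.03752216707475527
yawx 0.0029401276934750272
tray [[0.628, 0.281, 0.02], [0.561, 0.101, 0.02], [0.415, 0.135, 0.02], [0.474, 0.326, 0.02]] [0.5195 0.2108 0.02  ] [np.float64(0.1923), np.float64(0.1496), np.float64(0.2003), np.float64(0.1607)]
yaw -0.360359988137535
yaw -0.3009828356716577
yawx -0.28711799595706694
yawx -0.2303904021924069
[[0.556, -0.168, 0.151], [0.553, -0.175, 0.151], [0.514, -0.172, 0.151], [0.506, -0.158, 0.151]]
[[0.553, -0.222, 0.139], [0.519, -0.223, 0.139], [0.525, -0.178, 0.139], [0.558, -0.18, 0.139]]
```

apply_moves(
  rows=[
    [[0,0,-0.24],[0,0,0]],
    [[0.2,-0.15,-0.24],[0,0,-0.05]],
    [[0.4,-0.3,-0.24],[0,0,-0.1]],
    [[0.6,-0.45,-0.24],[0,0,-0.15]],
    [[0.8,-0.6,-0.24],[0,0,-0.2]],
    [[0.95,-0.72,-0.24],[0,0,-0.26]],
    [[0.95,-0.72,-0.24],[0,0,-0.31]],
    [[0.95,-0.72,-0.24],[0,0,-0.36]],
    [[0.95,-0.72,-0.24],[0,0,-0.42]],
    [[0.95,-0.72,-0.24],[0,0,-0.42]],
  ],
  jaw=-1,
  newtons=20,
)

```text
clock: 1.5
tcp_pos: [0.3443, -0.4275, 0.3162]
orientation: [-2.246, -2.196, -0.0]
contact_force: [-0.0, 0.7, 0.6]
grip_width: -0.0002
gripper_force: 0.0
```

```bash
cat >> h.py <<'E'
def plan(target,yaw=None):
    "shares (shift, turn) from the present pose to world target with tool-x yaw (deg), pointing down"
    o=telemetry.get_obs();M=R.from_rotvec(o["orientation"])
    s=M.inv().apply(np.array(target)-o["tcp_pos"])/.25
    t=np.zeros(3)
    if yaw is not None:
        y=np.radians(yaw);c,n=np.cos(y),np.sin(y)
        G=R.from_matrix(np.array([[c,n,0],[n,-c,0],[0,0,-1]]))
        t=(M.inv()*G).as_rotvec()/np.pi
    print("t",round(o["clock"],2),"tcp",o["tcp_pos"].round(4),"yaw",np.degrees(np.arctan2(*M.as_matrix()[[1,0],0])).round(2),"F",o["contact_force"].round(1),"w",o["grip_width"],"j7",o["joints"][6].round(2))
    print("shift",s.round(3),"turn",t.round(3))
E
python3 -c "
from h import *
plan((.535,-.197,.25),88.9)"
```

```text
t 1.5 tcp [ 0.3443 -0.4275  0.3162] yaw 88.72 F [-0.   0.7  0.6] w -0.0001593003460167837 j7 0.68
shift [0.939 0.742 0.265] turn [-0.    -0.    -0.001]
```

apply_moves(
  rows=[
    [[0.19,0.15,0],[0,0,0]],
    [[0.38,0.3,0],[0,0,0]],
    [[0.57,0.45,0],[0,0,0]],
    [[0.76,0.6,0],[0,0,0]],
    [[0.94,0.74,0.1],[0,0,0]],
    [[0.94,0.74,0.3],[0,0,0]],
    [[0.94,0.74,0.48],[0,0,0]],
    [[0.94,0.74,0.48],[0,0,0]],
  ],
)

```text
clock: 2.5
tcp_pos: [0.5318, -0.1959, 0.1932]
orientation: [-2.243, -2.191, 0.005]
contact_force: [0.4, 0.9, 0.7]
grip_width: -0.0001
gripper_force: 0.0
```

Run:
```python
from h import *
plan((.535,-.196,.165),88.9)
o=telemetry.get_obs();ims=[]
tip=o["tcp_pos"]-[0,0,.025]
for n in("top","side"):
    d=grab_frame(n);u,v=map(int,proj(d,tip));print(n,proj(d,tip),proj(d,(.535,-.199,.139)))
    ims.append(cv2.resize(d["frame"][v-50:v+50,u-60:u+60],(480,400),interpolation=cv2.INTER_CUBIC))
cv2.imwrite("pics/near.png",np.vstack(ims)[:,:,::-1][:600] if 0 else cv2.resize(np.hstack(ims),(800,333))[:,:,::-1])
```

```text
t 2.5 tcp [ 0.5318 -0.1959  0.1932] yaw 88.65 F [0.4 0.9 0.7] w -0.00011845679711837905 j7 0.03
shift [-0.     0.013  0.113] turn [-0.002 -0.001 -0.001]
top (np.float64(326.237236208676), np.float64(227.0798002452463)) (np.float64(326.45389962730604), np.float64(231.3601988410883))
side (np.float64(336.2698943806659), np.float64(209.32327537613847)) (np.float64(335.8755097185932), np.float64(216.80879779382624))
```

View pics/near.png

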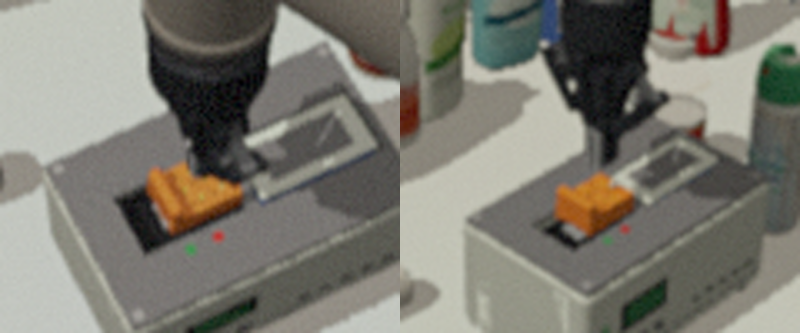

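Both views show the shut fingertips just above the orange pad, clear of the thumb stop. Next I'll descend to contact.

apply_moves(
  rows=[
    [[0,0.01,0.04],[0,0,0]],
    [[0,0.01,0.08],[0,0,0]],
    [[0,0.01,0.1],[0,0,0]],
    [[0,0.01,0.112],[0,0,0]],
    [[0,0.01,0.12],[0,0,0]],
    [[0,0.01,0.12],[0,0,0]],
  ],
)

```text
clock: 3.35
tcp_pos: [0.5367, -0.1965, 0.1663]
orientation: [-2.244, -2.198, 0.0]
contact_force: [-0.3, 0.4, -0.4]
grip_width: -0.0003
gripper_force: 0.0
```

apply_moves(
  rows=[
    [[0,0,0.008],[0,0,0]],
    [[0,0,0.016],[0,0,0]],
    [[0,0,0.016],[0,0,0]],
  ],
)

```text
clock: 3.72
tcp_pos: [0.537, -0.1965, 0.1626]
orientation: [2.244, 2.198, 0.0]
contact_force: [-0.6, 0.4, 4.0]
grip_width: 0.0002
gripper_force: 2.1
```

apply_moves(
  rows=[
    [[0,0,0.006],[0,0,0]],
    [[0,0,0.012],[0,0,0]],
    [[0,0,0.012],[0,0,0]],
  ],
)

```text
clock: 4.1
tcp_pos: [0.537, -0.1965, 0.1594]
orientation: [2.244, 2.198, 0.0]
contact_force: [-1.1, -0.1, 5.0]
grip_width: 0.0
gripper_force: 2.5
```

apply_moves(
  rows=[
    [[0,0,0.005],[0,0,0]],
    [[0,0,0.008],[0,0,0]],
    [[0,0,0.008],[0,0,0]],
  ],
)

```text
clock: 4.47
tcp_pos: [0.537, -0.1965, 0.1575]
orientation: [2.244, 2.198, 0.0]
contact_force: [-0.9, -0.9, 5.6]
grip_width: -0.0
gripper_force: 2.8
```

apply_moves(
  rows=[
    [[0,0,0.005],[0,0,0]],
    [[0,0,0.008],[0,0,0]],
    [[0,0,0.008],[0,0,0]],
  ],
)

```text
clock: 4.85
tcp_pos: [0.537, -0.1965, 0.1558]
orientation: [2.244, 2.198, 0.0]
contact_force: [-2.6, -1.0, 8.5]
grip_width: 0.0
gripper_force: 3.9
```

apply_moves(
  rows=[
    [[0,0,0.004],[0,0,0]],
    [[0,0,0.004],[0,0,0]],
  ],
)

```text
clock: 5.1
tcp_pos: [0.5371, -0.1965, 0.1557]
orientation: [2.244, 2.198, -0.0]
contact_force: [-4.9, 0.2, 15.2]
grip_width: 0.0
gripper_force: 7.6
```

Bottomed at 15 N. Now I'll slide along +y (tool x).

apply_moves(
  rows=[
    [[0.015,0,0],[0,0,0]],
    [[0.03,0,0],[0,0,0]],
    [[0.045,0,0],[0,0,0]],
    [[0.06,0,0],[0,0,0]],
    [[0.06,0,0],[0,0,0]],
  ],
)

```text
clock: 5.72
tcp_pos: [0.5373, -0.1839, 0.1557]
orientation: [2.244, 2.194, -0.003]
contact_force: [-3.9, -4.8, 13.9]
grip_width: 0.0001
gripper_force: 6.9
```

apply_moves(
  rows=[
    [[0.015,0,0],[0,0,0]],
    [[0.03,0,0],[0,0,0]],
    [[0.045,0,0],[0,0,0]],
    [[0.06,0,0],[0,0,0]],
    [[0.06,0,0],[0,0,0]],
  ],
)

```text
clock: 6.35
tcp_pos: [0.5382, -0.1696, 0.1557]
orientation: [2.243, 2.193, -0.002]
contact_force: [-1.9, -6.2, 11.5]
grip_width: -0.0002
gripper_force: 5.7
```

apply_moves(
  rows=[
    [[0.012,0,0],[0,0,0]],
    [[0.024,0,0],[0,0,0]],
    [[0.032,0,0],[0,0,0]],
    [[0.032,0,0],[0,0,0]],
  ],
)

```text
clock: 6.85
tcp_pos: [0.5386, -0.1629, 0.1557]
orientation: [2.243, 2.191, -0.003]
contact_force: [0.3, -9.7, 9.6]
grip_width: 0.0
gripper_force: 7.9
```

apply_moves(
  rows=[
    [[0.01,0,0],[0,0,0]],
    [[0.02,0,0],[0,0,0]],
    [[0.02,0,0],[0,0,0]],
  ],
)

```text
clock: 7.22
tcp_pos: [0.5385, -0.1625, 0.1557]
orientation: [2.244, 2.184, -0.007]
contact_force: [0.8, -20.3, 8.6]
grip_width: -0.0001
gripper_force: 12.7
```

Run:
```python
from h import *
plan((.535,-.282,.21),88.9)
d=grab_frame("side");u,v=343,230
cv2.imwrite("pics/slid.png",cv2.resize(d["frame"][v-50:v+40,u-60:u+60],(640,480),interpolation=cv2.INTER_CUBIC)[:,:,::-1])
```

```text
t 7.22 tcp [ 0.5385 -0.1625  0.1557] yaw 88.44 F [  0.8 -20.3   8.6] w -0.00013316030891421575 j7 -0.08
shift [-0.48  -0.    -0.212] turn [ 0.001  0.003 -0.003]
```

View pics/slid.png

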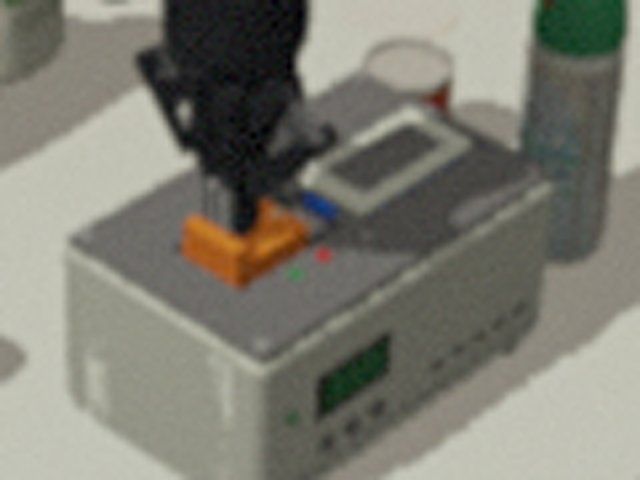

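The picture shows the catch at the far end of its recess, with the blue notch end exposed at (318,205). The bar is at its end stop: 20 N sideways and no further motion. Now I'll back off, rise and move over the cartridge.

apply_moves(
  rows=[
    [[-0.02,0,0],[0,0,0]],
    [[-0.02,0,-0.12],[0,0,0]],
    [[-0.1,0,-0.2],[0,0,0]],
    [[-0.25,0,-0.2],[0,0,0]],
    [[-0.4,0,-0.2],[0,0,0]],
    [[-0.48,0,-0.12],[0,0,0]],
    [[-0.48,0,-0.02],[0,0,0]],
    [[-0.48,0,0.012],[0,0,0]],
    [[-0.48,0,0.012],[0,0,0]],
  ],
)

```text
clock: 8.4
tcp_pos: [0.5349, -0.2725, 0.1502]
orientation: [-2.242, -2.198, 0.0]
contact_force: [0.2, 0.0, 0.4]
grip_width: -0.0002
gripper_force: 0.0
```

apply_moves(
  rows=[
    [[-0.034,0,0],[0,0,0]],
    [[-0.034,0,0.008],[0,0,0]],
    [[-0.034,0,0.016],[0,0,0]],
    [[-0.034,0,0.024],[0,0,0]],
    [[-0.034,0,0.032],[0,0,0]],
    [[-0.034,0,0.04],[0,0,0]],
    [[-0.034,0,0.04],[0,0,0]],
  ],
)

```text
clock: 9.28
tcp_pos: [0.5357, -0.2832, 0.1434]
orientation: [2.243, 2.195, -0.001]
contact_force: [-2.7, -1.0, 12.4]
grip_width: -0.0002
gripper_force: 6.0
```

apply_moves(
  rows=[
    [[0,0,0.008],[0,0,0]],
    [[0,0,0.014],[0,0,0]],
    [[0,0,0.014],[0,0,0]],
  ],
)

```text
clock: 9.65
tcp_pos: [0.5356, -0.2832, 0.1398]
orientation: [2.243, 2.195, -0.001]
contact_force: [-3.3, -1.2, 10.7]
grip_width: 0.0
gripper_force: 5.8
```

apply_moves(
  rows=[
    [[0,0,-0.03],[0,0,0]],
    [[0,0,-0.06],[0,0,0]],
    [[0,0,-0.09],[0,0,0]],
    [[0,0,-0.12],[0,0,0]],
    [[0,0,-0.15],[0,0,0]],
    [[0,0,-0.18],[0,0,0]],
    [[0,0,-0.24],[0,0,0]],
    [[0,0,-0.28],[0,0,0]],
    [[0,0,-0.28],[0,0,0]],
  ],
)

```text
clock: 10.78
tcp_pos: [0.5355, -0.2819, 0.2088]
orientation: [2.243, 2.198, 0.001]
contact_force: [0.9, 0.4, 0.2]
grip_width: -0.0001
gripper_force: 0.0
```

Run:
```python
from h import *
plan((.534,-.282,.156),88.9)
ims=[]
for n,u,v in(("top",345,228),("side",350,215)):
    d=grab_frame(n);ims.append(cv2.resize(d["frame"][v-50:v+50,u-50:u+50],(400,400),interpolation=cv2.INTER_CUBIC))
    print(n,[np.round(proj(d,(.534+a*.025,-.281+b*.048,.159)),1)-(u-50,v-50) for a in(-1,1) for b in(-1,1)])
cv2.imwrite("pics/up.png",np.hstack(ims)[:,:,::-1])
```

```text
t 10.78 tcp [ 0.5355 -0.2819  0.2088] yaw 88.83 F [0.9 0.4 0.2] w -9.275291376409084e-05 j7 0.18
shift [-0.001 -0.006  0.211] turn [ 0.  0. -0.]
top [array([85.5, 34.9]), array([50., 52.]), array([74.5, 18.8]), array([39.4, 35.3])]
side [array([72.3, 31.3]), array([50.9, 44.8]), array([59.3, 24.8]), array([37.8, 37.8])]
```

View pics/up.png

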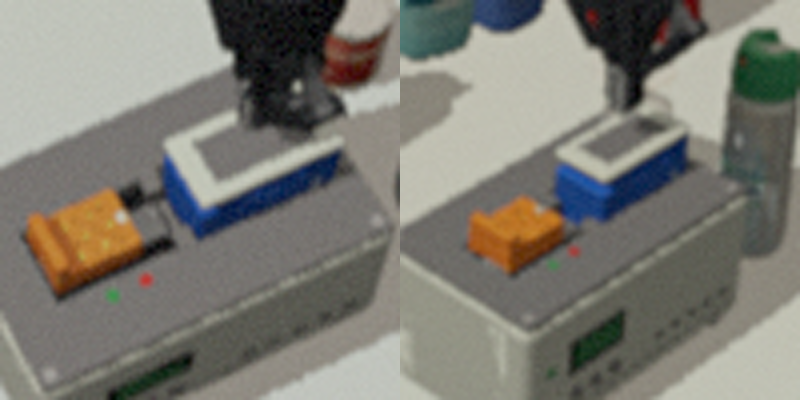

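The cartridge has sprung up. In the top crop its corners, at (342,142), (197,207) and (163,142), match the predicted ones within about 1 px. Now I'll open, descend and grip.

apply_moves(
  rows=[
    [[0,-0.004,0],[0,0,0]],
    [[0,-0.004,0],[0,0,0]],
    [[0,-0.004,0],[0,0,0]],
    [[0,-0.004,0],[0,0,0]],
    [[0,-0.004,0.05],[0,0,0]],
    [[0,-0.004,0.1],[0,0,0]],
    [[0,-0.004,0.15],[0,0,0]],
    [[0,-0.004,0.19],[0,0,0]],
    [[0,-0.004,0.205],[0,0,0]],
    [[0,-0.004,0.205],[0,0,0]],
  ],
  jaw=1,
)

```text
clock: 12.12
tcp_pos: [0.534, -0.2819, 0.1563]
orientation: [-2.244, -2.198, 0.0]
contact_force: [0.2, 0.2, -0.0]
grip_width: 0.0858
gripper_force: 0.0
```

apply_moves(
  rows=[
    [[0,0,0],[0,0,0]],
    [[0,0,0],[0,0,0]],
    [[0,0,0],[0,0,0]],
    [[0,0,0],[0,0,0]],
    [[0,0,0],[0,0,0]],
    [[0,0,0],[0,0,0]],
  ],
  jaw=-1,
  newtons=35,
)

```text
clock: 12.88
tcp_pos: [0.5342, -0.282, 0.1572]
orientation: [2.244, 2.198, 0.0]
contact_force: [-1.2, 1.1, 6.5]
grip_width: 0.0496
gripper_force: 42.8
```

apply_moves(
  rows=[
    [[0,0,-0.03],[0,0,0]],
    [[0,0,-0.08],[0,0,0]],
    [[0,0,-0.14],[0,0,0]],
    [[0,0,-0.21],[0,0,0]],
    [[0,0,-0.29],[0,0,0]],
    [[0,0,-0.38],[0,0,0]],
    [[0,0,-0.47],[0,0,0]],
    [[0,0,-0.55],[0,0,0]],
    [[0,0,-0.6],[0,0,0]],
    [[0,0,-0.6],[0,0,0]],
  ],
)

```text
clock: 14.12
tcp_pos: [0.5344, -0.282, 0.3078]
orientation: [2.243, 2.197, 0.001]
contact_force: [-0.1, 0.5, -3.0]
grip_width: 0.0495
gripper_force: 42.0
```

```bash
python3 -c "
from h import *
plan((.52,.211,.305),88.9)"
```

```text
t 14.12 tcp [ 0.5344 -0.282   0.3078] yaw 88.82 F [-0.1  0.5 -3. ] w 0.04948565475576852 j7 0.22
shift [ 1.971 -0.098  0.009] turn [ 0.001  0.    -0.   ]
```

apply_moves(
  rows=[
    [[0.06,0,0],[0,0,0]],
    [[0.16,-0.01,0],[0,0,0]],
    [[0.28,-0.02,0],[0,0,0]],
    [[0.4,-0.02,0],[0,0,0]],
    [[0.52,-0.03,0],[0,0,0]],
    [[0.64,-0.03,0],[0,0,0]],
    [[0.76,-0.04,0],[0,0,0]],
    [[0.88,-0.04,0],[0,0,0]],
    [[0.96,-0.05,0],[0,0,0]],
    [[1,-0.05,0],[0,0,0]],
  ],
)

```text
clock: 15.38
tcp_pos: [0.5256, -0.0287, 0.3063]
orientation: [-2.239, -2.202, 0.001]
contact_force: [-0.9, 0.2, -2.1]
grip_width: 0.0491
gripper_force: 41.9
```

apply_moves(
  rows=[
    [[0.06,0,0],[0,0,0]],
    [[0.16,-0.01,0],[0,0,0]],
    [[0.28,-0.02,0],[0,0,0]],
    [[0.4,-0.02,0],[0,0,0]],
    [[0.52,-0.03,0],[0,0,0]],
    [[0.64,-0.03,0],[0,0,0]],
    [[0.76,-0.04,0],[0,0,0]],
    [[0.88,-0.04,0],[0,0,0]],
    [[0.97,-0.05,0],[0,0,0]],
    [[0.97,-0.05,0],[0,0,0]],
  ],
)

```text
clock: 16.62
tcp_pos: [0.5183, 0.2132, 0.3065]
orientation: [-2.24, -2.201, -0.001]
contact_force: [0.0, -0.9, -2.3]
grip_width: 0.0492
gripper_force: 42.0
```

Run:
```python
from h import *
plan((.52,.211,.11),88.9)
ims=[]
for n,u,v in(("top",180,310),("side",220,290)):
    d=grab_frame(n);ims.append(cv2.resize(d["frame"][v-80:v+80,u-80:u+80],(400,400),interpolation=cv2.INTER_CUBIC))
cv2.imwrite("pics/tray.png",np.hstack(ims)[:,:,::-1])
```

```text
t 16.62 tcp [0.5183 0.2132 0.3065] yaw 89.01 F [ 0.  -0.9 -2.3] w 0.04923354632546724 j7 -0.71
shift [-0.01   0.007  0.786] turn [-0.    -0.     0.001]
```

View pics/tray.png

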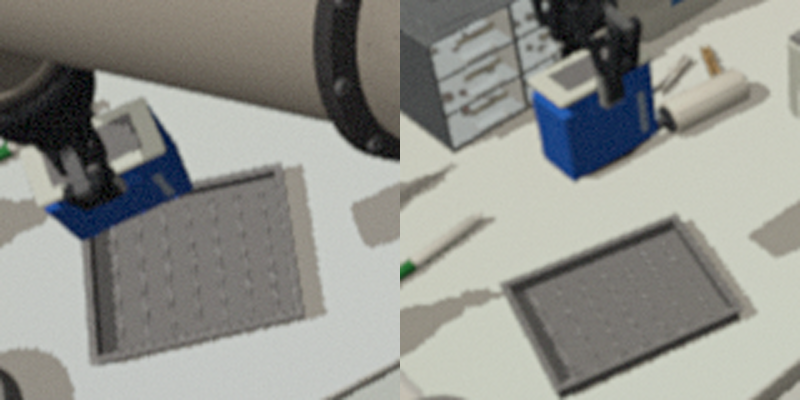

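It's held upright over the tray. The tray corners are unchanged: (211,297), (221,357) and (138,375) in the top image. Lowering now.

apply_moves(
  rows=[
    [[0,0,0.08],[0,0,0]],
    [[0,0,0.2],[0,0,0]],
    [[0,0,0.34],[0,0,0]],
    [[0,0,0.48],[0,0,0]],
    [[0,0,0.6],[0,0,0]],
    [[0,0,0.7],[0,0,0]],
    [[0,0,0.76],[0,0,0]],
    [[0,0,0.8],[0,0,0]],
    [[0,0,0.82],[0,0,0]],
    [[0,0,0.82],[0,0,0]],
  ],
)

```text
clock: 17.98
tcp_pos: [0.5194, 0.211, 0.1018]
orientation: [2.244, 2.198, 0.001]
contact_force: [0.0, -0.0, -2.9]
grip_width: 0.049
gripper_force: 41.9
```

apply_moves(
  rows=[
    [[0,0,0.008],[0,0,0]],
    [[0,0,0.016],[0,0,0]],
    [[0,0,0.016],[0,0,0]],
  ],
)

```text
clock: 18.35
tcp_pos: [0.5191, 0.211, 0.0976]
orientation: [2.244, 2.198, -0.0]
contact_force: [-0.0, 0.1, -2.0]
grip_width: 0.0495
gripper_force: 41.9
```

apply_moves(
  rows=[
    [[0,0,0.006],[0,0,0]],
    [[0,0,0.012],[0,0,0]],
    [[0,0,0.012],[0,0,0]],
  ],
)

```text
clock: 18.73
tcp_pos: [0.519, 0.2109, 0.0944]
orientation: [-2.244, -2.198, 0.0]
contact_force: [0.4, 0.8, -1.8]
grip_width: 0.0496
gripper_force: 41.9
```

apply_moves(
  rows=[
    [[0,0,0.004],[0,0,0]],
    [[0,0,0.008],[0,0,0]],
    [[0,0,0.008],[0,0,0]],
  ],
)

```text
clock: 19.1
tcp_pos: [0.5191, 0.211, 0.0942]
orientation: [2.243, 2.198, -0.001]
contact_force: [-4.6, -2.7, 15.3]
grip_width: 0.0491
gripper_force: 43.9
```

It's on the floor. I'll ease off, open, and go up.

apply_moves(
  rows=[
    [[0,0,-0.006],[0,0,0]],
    [[0,0,-0.006],[0,0,0]],
  ],
)

```text
clock: 19.35
tcp_pos: [0.5193, 0.2111, 0.0943]
orientation: [2.244, 2.198, 0.001]
contact_force: [-1.1, -0.1, 1.7]
grip_width: 0.0495
gripper_force: 42.6
```

apply_moves(
  rows=[
    [[0,0,0],[0,0,0]],
    [[0,0,0],[0,0,0]],
    [[0,0,0],[0,0,0]],
    [[0,0,0],[0,0,0]],
    [[0,0,0],[0,0,0]],
    [[0,0,-0.04],[0,0,0]],
    [[0,0,-0.12],[0,0,0]],
    [[0,0,-0.24],[0,0,0]],
    [[0,0,-0.4],[0,0,0]],
    [[0,0,-0.5],[0,0,0]],
  ],
  jaw=1,
)

```text
clock: 20.6
tcp_pos: [0.5197, 0.2117, 0.2227]
orientation: [2.243, 2.198, 0.005]
contact_force: [-0.3, -1.4, 0.0]
grip_width: 0.0852
gripper_force: 0.0
```

Run:
```python
from h import *
plan((.52,.211,.25),88.9)
ims=[]
for n,u,v in(("top",180,310),("side",220,290)):
    d=grab_frame(n);ims.append(cv2.resize(d["frame"][v-80:v+80,u-80:u+80],(400,400),interpolation=cv2.INTER_CUBIC))
cv2.imwrite("pics/done.png",np.hstack(ims)[:,:,::-1])
```

```text
t 20.6 tcp [0.5197 0.2117 0.2227] yaw 88.84 F [-0.3 -1.4  0. ] w 0.0851512365529048 j7 -0.78
shift [-0.003  0.001 -0.109] turn [ 0.001 -0.    -0.   ]
```

View pics/done.png

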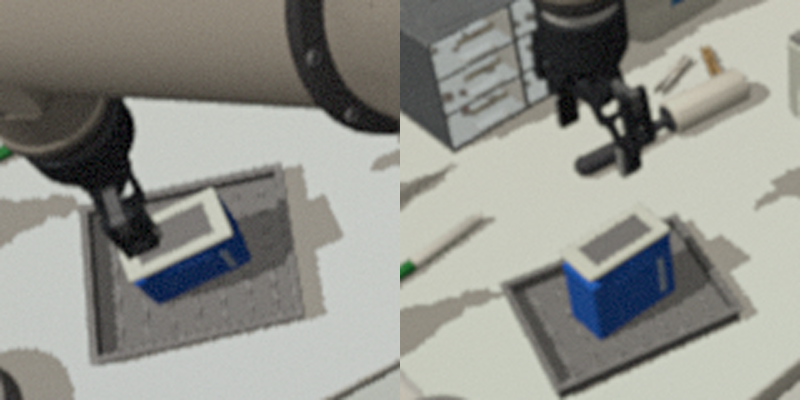

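The cartridge stands upright near the middle of the tray (side crop (620,270)) and the gripper is open and clear of it. Handing in.

```bash
python3 -c "
from bench import job
print(job.hand_in())"
```

```text
the job is handed in; nothing more can be done
None
```

The job is handed in, with no verdict shown: I slid the lock free, released the cartridge so it sprang up, and set it upright in the drip tray with the gripper clear, at about 20.6 s of the 56 s limit.

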